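# Close the brush-washer pot with its keyed lid

### The job

Take the metal lid off the slanted wooden rest and put it on the brush-washer pot: set it on the rim, turn it by its grip without forcing until its key drops into the notch in the rim, and leave it fully home, flat on the rim all round. Leave the bottle, the cup and the eraser where they stand.

Things in the scene. Friction and masses are not known exactly. Their poses are not given: they have to be found in the camera images.
- lid: Loose round steel lid, 150 to 260 g. Origin: centre of the underside of its disc; z up out of its top. Disc 98 mm across, z 0 to 5 mm. Below it a spigot 74 mm across (66 mm at its foot), z -12 to 0, centres it in the pot's mouth. At the start it lies with its spigot on the rest's board, leaning 30 degrees, +x (the key's side) down the slope, its disc held by two pegs below.
- lid_grip (a point): Centre of the fin grip on the lid's top, 28 mm above the disc's underside on the lid's axis. The fin is 14 mm thick in the lid's x, 56 mm long in its y, z 5 to 41 mm. On the rest the fin lies level across the slope. Axes as those of lid.
- lid_key (a point): Foot of the lid's one key, a tooth under the disc on the lid's +x side, at 42 mm from its axis and 8 mm below the disc's underside (z -8). The key is 8 mm wide in y and reaches from 35 to 46 mm from the axis. Axes as those of lid.
- rest: Fixed slanted wooden rest, base 130 x 130 mm. Origin: centre of its underside, z up. Its board, 130 mm along the slope by 120 mm wide, slopes 30 degrees: low edge on the rest's +x side (away from the robot), high edge on -x, at a height of about 82 mm. Two pegs 16 mm tall and 8 mm thick stand square on the lower half of the board.
- rest_centre (a point): Centre of the upper face of the rest's board, 50 mm above the table. Axes as those of rest.
- pot: Brush-washer pot of steel, open at the top, fixed to the table. Origin: centre of its underside; z up; +x points to its D-shaped side handle (reaching 70 mm from the axis, 20 to 60 mm above the table). Height 75 mm, 90 mm across outside, mouth 78 mm across. With the key in the notch the lid's underside lies flat on the rim; otherwise the key rides on the rim, up to 8 mm high.
- pot_rim (a point): Centre of the pot's mouth at the rim's top, 75 mm above the table. Axes as pot. The rim, 6 mm wide, is level but for one notch through it, 12.5 mm wide and 10 mm deep, for the lid's key. The notch is anywhere within 0.6 rad either side of the handle (+x), differs each time, is not measured, and stays put while the lid is turned.
- bottle: Bystander: standing water bottle, 60 mm across, 150 mm tall. Origin: centre of its underside.
- cup: Bystander: standing paper cup, 72 mm across, 90 mm tall. Origin: centre of its underside.
- eraser: Bystander: eraser block 60 x 30 x 18 mm lying flat. Origin: centre of its underside.
Things that resemble listed ones, but are neither listed nor needed, are in the scene too. Leave any blue look-alike of the rest alone. What is shaped like the lid but green or purple is not meant.

How it is judged:
By the outcome, as a careful person would: the job done as asked, in the order asked, and still so for the second after the job is handed in, with the robot touching nothing.
It also fails if it takes over 56 s, if anything falls off the work surface, if the arm or the gripper's body presses on something with over 40 N, if the wrist force passes 120 N, or if a joint passes its speed limit or range.

### The arm

A 7-joint arm with a two-finger parallel gripper is mounted at the origin on the work surface. World frame = base frame: x ahead of the robot, y to its left, z up, the work surface at z = 0. Lengths are in m, angles in degrees, forces in N, time in s.
With the tool pointing down it reaches from about 0.35 to 0.9 m from the base axis. Payload 7.2 kg.
Tool frame: the origin (TCP) lies between the finger pads; the fingertips stand 25 mm ahead of it and the grasp point (between the pads) lies 6 mm ahead of it; z points along the fingers, y is the direction in which the jaws open and shut (so a half turn about z gives the same grasp; the last joint's range is limited). The gripper opens to 88 mm and grips with 3 to 60 N. Pads are 20 mm wide; open, the fingers measure 115 mm over their backs; the gripper's body (75 mm by 178 mm) begins 61 mm behind the grasp point.
Start: joints at [-68.193, 23.554, -0.728, 91.456, 0.321, 64.991, -4.71], TCP at [0.271, 0.563, 0.248] pointing down, gripper open.
Joint ranges: [-169.25, 169.25], [-16.82, 113.86], [-84.01, 82.57], [7.8, 145.47], [-59.2, 239.2], [7.22, 106.19], [-163.78, 163.78]. Speed limits (degrees/s): [136.94, 136.94, 172.46, 172.46, 180, 180, 180].

### API

Orientations are given as [roll, pitch, yaw] about the fixed x, y, z axes, in that order (R = Rz(yaw) Ry(pitch) Rx(roll)).
In Python, from station import manip, cams gives the robot as it stands. Calls block until the motion is done:
- manip.move_pose(position, orientation): joint-space move of the TCP to a pose.
- manip.line_to(position, attitude=None, feed=0.15, force_limit=None): straight line of the TCP; attitude=None keeps the orientation; feed is the mean speed in m/s. With force_limit (N) it stops when the force on the tool has changed by that much, and returns True; else False.
- manip.set_joints(angles): joint-space move.
- manip.gripper_to(opening): opening from 0.0 (shut) to 1.0 (fully open); the grip force is fixed at half the most; returns when the fingers have stopped.
- manip.wait(seconds).
- manip.ik(position, orientation): joint angles nearest the present ones, or None.
- manip.get_obs(): the state.
- cams.camera(name): name is "side" or "top" or "wrist"; returns a dict with "pixels" (400x640x3 uint8, blue, green, red), "fx", "fy", "cx", "cy" (pixels), "view" (4x4, takes a point from world to camera coordinates). Camera axes: x right, y down, z forward; pixel columns grow to the right and rows downward; lengths in m; the calibration is good to about 2 mm. A picture is of the moment at which its call begins. There is no depth.
A pose or a line that the arm cannot do raises manip.MotionError and nothing moves.
- manip.close_job(): hands the job in, once; it reports no verdict.
The state is a dict: "time": time; "joint_pos": joint angles; "qvel": joint speeds; "joint_torque": joint torques, N m; "position": TCP position; "tool_rot": TCP orientation; "ft_force": force on the tool from outside, world axes, zero at the start; "torque": the same for the moment, N m; "opening": opening from 0.0 (shut) to 1.0 (fully open).
Only numpy, scipy, OpenCV 4.12 (cv2) and the standard library are available. Lean on these libraries where they do the work, as an engineer would, in place of code of your own. Each camera call takes 0.05 s, during which the arm holds its last target. There are 200 camera calls.

## Working session

There is one attempt and no reset: what is moved stays moved. The work goes in short steps, each a Python script; the robot and the scene stay as the last script left them, time stands still between calls to the robot, and variables do not carry over. Pictures are saved under pics/ and viewed, about 8 in all and at most 12, crops included, and the job is handed in when it is done.

```bash
mkdir -p pics; ls
python3 - <<'E'
from station import manip, cams
import cv2,numpy as np
o=manip.get_obs();print(o)
for n in ("top","side"):
    c=cams.camera(n);cv2.imwrite(f"pics/{n}0.png",c["pixels"]);print(n,c["fx"],c["fy"],c["cx"],c["cy"]);print(np.round(c["view"],4).tolist())
E
```

```text
pics
{'time': 0.0, 'joint_pos': array([-68.19230097,  23.59956787,  -0.7272672 ,  91.50227411,
         0.32104288,  64.9896204 ,  -4.71100919]), 'qvel': array([ 0.02667595, -0.04597239,  0.04903296, -0.03584811, -0.06098451,
       -0.01227036, -0.00386962]), 'joint_torque': array([-1.36424413e-03, -5.87943041e+01,  6.40824717e-01, -2.91075504e+01,
       -5.39483037e-02,  1.82162679e-02,  1.30870417e-04]), 'position': array([0.27103777, 0.56267522, 0.24682671]), 'tool_rot': array([-1.79910845e+02,  6.92318564e-03,  1.54283932e+02]), 'ft_force': array([-1.00962565,  0.74365766, -0.12156728]), 'torque': array([0.00139759, 0.01637986, 0.02836149]), 'opening': 1.0022580411051805}
top 464.54208115045446 464.54208115045446 323.5256705174934 194.17578089711762
[[-0.028, -0.9996, -0.0013, 0.1778], [-0.9974, 0.028, -0.0658, 0.5698], [0.0658, -0.0006, -0.9978, 1.4302], [0.0, 0.0, 0.0, 1.0]]
side 422.2813896957194 422.2813896957194 320.4439394642334 193.89810517504208
[[0.8673, -0.4975, 0.0181, -0.3956], [-0.2835, -0.5234, -0.8035, 0.3231], [0.4092, 0.6917, -0.595, 0.975], [0.0, 0.0, 0.0, 1.0]]
```

View pics/top0.png

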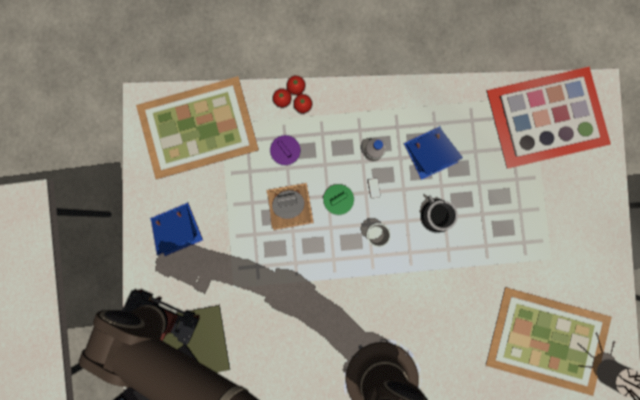

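View pics/side0.png

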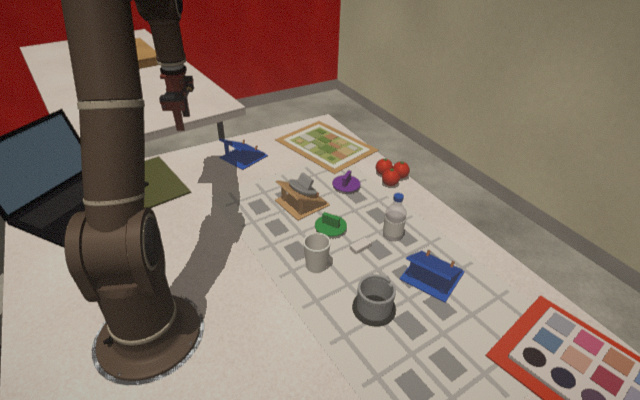

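The top view shows the wooden rest with the grey lid at about (290,205), the pot at (438,214) with its handle up-left at about (427,199), the bottle at (373,149), the cup at (375,232) and the eraser at (374,188). There are blue look-alike rests at (176,228) and (433,152), a green lid at (338,198) and a purple one at (285,150). Only the grey lid on the brown rest fits the description. I'll confirm with an enlarged crop.

```bash
cat > h.py <<'E'
import cv2,numpy as np
from station import manip, cams
def ray(c,u,v):
    V=np.array(c["view"]);R,t=V[:3,:3],V[:3,3]
    return -R.T@t, R.T@np.array([(u-c["cx"])/c["fx"],(v-c["cy"])/c["fy"],1])
def onz(c,u,v,z):
    o,d=ray(c,u,v);return o+d*(z-o[2])/d[2]
def proj(c,P):
    V=np.array(c["view"]);p=V[:3,:3]@np.array(P)+V[:3,3]
    return np.array([c["cx"]+c["fx"]*p[0]/p[2],c["cy"]+c["fy"]*p[1]/p[2]])
def tri(c1,p1,c2,p2):
    o1,d1=ray(c1,*p1);o2,d2=ray(c2,*p2)
    s=np.linalg.lstsq(np.c_[d1,-d2],o2-o1,rcond=None)[0]
    a,b=o1+s[0]*d1,o2+s[1]*d2;return (a+b)/2,np.linalg.norm(a-b)
E
python3 - <<'E'
from h import *
t=cams.camera("top");s=cams.camera("side")
for n,p in dict(rest=(290,205),pot=(438,214),hand=(427,199),bottle=(373,149),cup=(375,232),green=(338,198)).items(): print(n,onz(t,*p,.06).round(3))
im=t["pixels"];hsv=cv2.cvtColor(im,cv2.COLOR_BGR2HSV)
m=cv2.inRange(hsv,(5,70,60),(25,255,255));m[:175]=0;m[240:]=0;m[:,:260]=0;m[:,325:]=0
cs=cv2.findContours(m,0,2)[0];c=max(cs,key=cv2.contourArea);print(cv2.minAreaRect(c))
g=cv2.cvtColor(im,6);m=(g<95).astype('uint8')*255;m[:185]=0;m[240:]=0;m[:,:410]=0;m[:,465:]=0
c=max(cv2.findContours(m,0,2)[0],key=cv2.contourArea);print(cv2.minEnclosingCircle(c))
A=cv2.resize(im[175:240,260:325],(400,400),interpolation=2);B=cv2.resize(im[185:240,405:470],(400,400*55//65),interpolation=2);B=cv2.copyMakeBorder(B,0,400-B.shape[0],0,0,0)
si=s["pixels"];C=cv2.resize(si[165:225,260:340],(400,300),interpolation=2);C=cv2.copyMakeBorder(C,0,0,0,0,0);D=cv2.resize(si[265:325,335:415],(400,300-100+100),interpolation=2)
o=np.vstack([np.hstack([A,B]),np.hstack([C,D])]);o=cv2.resize(o,(685,600));cv2.imwrite("pics/crop1.png",o)
E
```

```text
rest [0.542 0.264 0.06 ]
pot [ 0.502 -0.182  0.06 ]
hand [ 0.548 -0.151  0.06 ]
bottle [0.706 0.007 0.06 ]
cup [0.453 0.01  0.06 ]
green [0.559 0.118 0.06 ]
((289.1756896972656, 206.0540771484375), (40.60654830932617, 41.42854690551758), 80.53767395019531)
((442.4628601074219, 214.7167205810547), 12.80937385559082)
```

View pics/crop1.png

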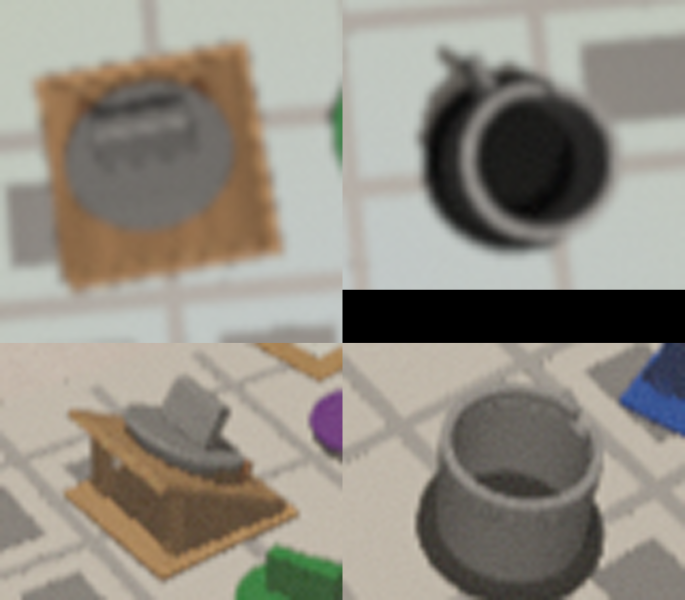

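The crop confirms it: the grey steel lid lies on the brown rest with its fin across the slope, and the pot's rim centre is at top-view px (442,215). There is a possible notch on the side view's right rim. I'll move over the pot for a near look with the wrist camera.

Run:
```python
from h import *
from scipy.spatial.transform import Rotation as Ro
t=cams.camera("top");w=cams.camera("wrist");o=manip.get_obs()
p=onz(t,442,215.4,.075);print("rim",p.round(3),"hand",onz(t,425,195,.04).round(3))
R=Ro.from_euler('xyz',o['tool_rot'],degrees=True).as_matrix();V=np.array(w['view']);C=-V[:3,:3].T@V[:3,3]
print("cam in tool",(R.T@(C-o['position'])).round(4),(R.T@V[:3,:3].T).round(3).tolist(),w['fx'])
ct=R.T@(C-o['position']);zt=R.T@V[2,:3]
# put camera axis on the pot rim
yaw=100;R2=Ro.from_euler('xyz',[180,0,yaw],degrees=True).as_matrix()
cc=R2@ct;zz=R2@zt;H=.30;pos=np.array([0,0,H]);q=pos+cc+zz*((.075-(H+cc[2]))/zz[2])
pos[:2]=p[:2]-q[:2];print(pos,manip.ik(pos,[180,0,yaw]))
manip.move_pose(pos,[180,0,yaw])
w=cams.camera("wrist");cv2.imwrite("pics/w1.png",w["pixels"]);np.save("w1.npy",w,allow_pickle=True)
print(proj(w,p),manip.get_obs()['time'])
```

```text
rim [ 0.497 -0.19   0.075] hand [ 0.562 -0.15   0.04 ]
cam in tool [ 0.0807 -0.0003 -0.138 ] [[0.0, -0.955, -0.295], [1.0, 0.0, 0.001], [-0.001, -0.295, 0.955]] 305.5565755530412
[ 0.4919216  -0.15926386  0.3       ] [-28.64011316  12.81067104  49.67169283 104.50789262 -10.54485063
  67.46806854  34.39775419]
[319.02942324 203.578753  ] 3.025
```

View pics/w1.png

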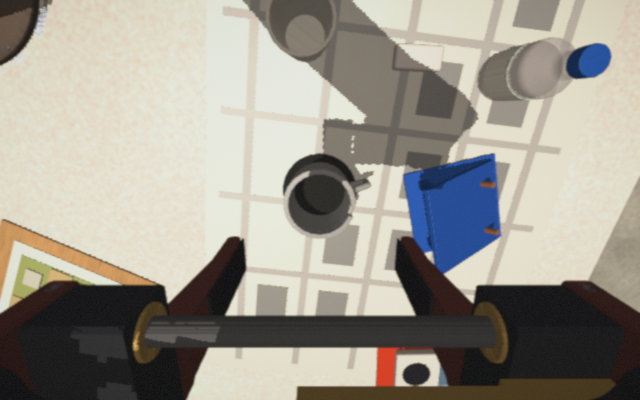

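The pot's rim centre is at (320,201) and the handle points to about (365,180). There may be a notch in the rim near (350,213). I'll enlarge this and take a rim brightness profile.

Run:
```python
from h import *
w=np.load("w1.npy",allow_pickle=True).item();im=w["pixels"]
g=cv2.cvtColor(im,6)
# rim fit: iterate centre: bright annulus pixels (r 39..45) vs surroundings
best=None
th=np.radians(np.arange(0,360,4))
def samp(c,r,z=.075):
    P=np.array([proj(w,[c[0]+r*np.cos(a),c[1]+r*np.sin(a),z]) for a in th],np.float32)
    return cv2.remap(g,P[None,:,0],P[None,:,1],1)[0].astype(float)
for dx in np.arange(-8,9)*1e-3:
  for dy in np.arange(-8,9)*1e-3:
    c=(.497+dx,-.19+dy);s=np.median(samp(c,.042))-.5*np.median(samp(c,.036))
    s=-np.std(samp(c,.042))+np.mean(samp(c,.042))-np.mean(samp(c,.0365))
    if best is None or s>best[0]:best=(s,c)
print(best);c=best[1]
for a,x,y in zip(np.degrees(th),samp(c,.0405),samp(c,.0435)):print(int(a),int(x),int(y),end=' | ')
x0,y0=270,150
o=cv2.resize(im[y0:y0+90,x0:x0+120],(800,600),interpolation=2)
for a in range(-30,100,10):
    p=(proj(w,[c[0]+.05*np.cos(np.radians(a)),c[1]+.05*np.sin(np.radians(a)),.075])-[x0,y0]+.5)*6.667
    cv2.circle(o,tuple(int(v) for v in p),3,(0,0,255) if a else (255,0,0),-1)
cv2.imwrite("pics/w1c.png",o)
```

```text
(np.float64(65.04262074075177), (np.float64(0.498), np.float64(-0.192)))
0 176 194 | 4 175 185 | 8 171 183 | 12 167 181 | 16 168 173 | 20 169 172 | 24 184 165 | 28 171 169 | 32 173 168 | 36 173 171 | 40 173 176 | 44 175 173 | 48 176 172 | 52 174 173 | 56 152 136 | 59 90 87 | 64 85 85 | 68 86 85 | 72 85 86 | 76 83 86 | 80 84 86 | 84 85 86 | 88 84 87 | 92 81 87 | 96 84 86 | 100 84 86 | 104 83 86 | 108 82 86 | 112 81 87 | 116 85 128 | 119 155 186 | 124 184 191 | 128 176 192 | 132 178 191 | 136 184 192 | 140 178 194 | 144 184 195 | 148 176 193 | 152 178 192 | 156 181 191 | 160 175 190 | 164 171 190 | 168 176 189 | 172 180 188 | 176 172 195 | 180 172 195 | 184 173 194 | 188 169 194 | 192 167 195 | 196 168 192 | 200 169 192 | 204 168 193 | 208 167 191 | 212 169 193 | 216 166 190 | 220 168 191 | 224 161 188 | 228 171 189 | 232 164 186 | 236 163 188 | 239 169 186 | 244 163 184 | 248 158 182 | 252 161 184 | 256 166 184 | 260 164 180 | 264 158 180 | 268 165 180 | 272 167 183 | 276 164 182 | 280 167 181 | 284 162 181 | 288 167 180 | 292 167 174 | 296 167 177 | 300 163 174 | 304 166 173 | 308 167 173 | 312 168 173 | 316 169 174 | 320 167 172 | 324 164 172 | 328 165 173 | 332 164 170 | 336 166 174 | 340 167 184 | 344 167 184 | 348 153 169 | 352 102 189 | 356 165 217 |
```

View pics/w1c.png

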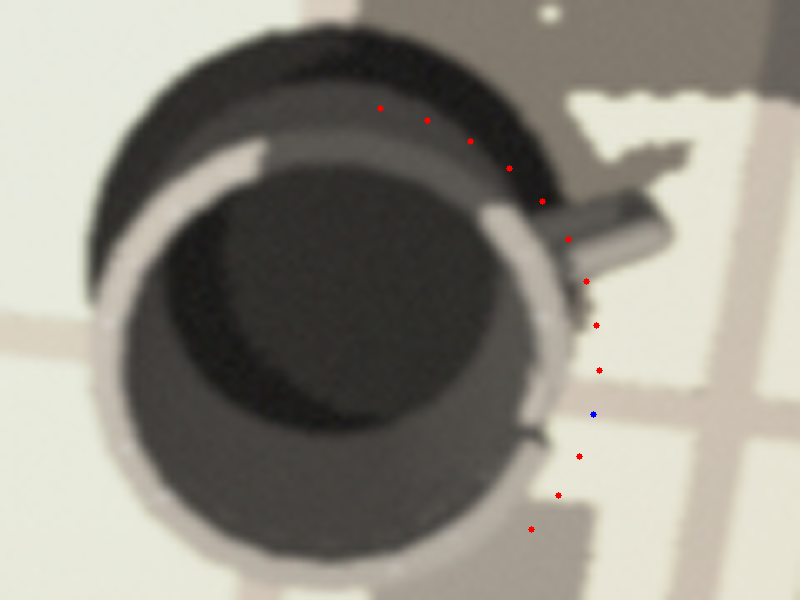

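The rim is interrupted at crop (538,430), where table and dark show through. That puts the notch at a world yaw of about -5°, with the handle near +30°, which is consistent. The pot's centre is (0.498,-0.192). Next I'll triangulate the lid and take a standoff look along its normal.

```bash
cat >> h.py <<'E'
from scipy.spatial.transform import Rotation as Ro
def grasp_rot(psi):  # tool z = -lid normal, tool y = lid +x (down slope)
    a=np.radians(psi);h=np.array([np.cos(a),np.sin(a),0]);z=np.array([0,0,1])
    n=.5*h+np.sqrt(.75)*z;x=np.sqrt(.75)*h-.5*z
    R=np.c_[np.cross(x,-n),x,-n];return R,n,x,Ro.from_matrix(R).as_euler('xyz',degrees=True)
E
python3 - <<'E'
from h import *
t=cams.camera("top");s=cams.camera("side");w=np.load("w1.npy",allow_pickle=True).item()
hp=onz(w,367.5,185.2,.04);print("handle",hp.round(3),np.degrees(np.arctan2(hp[1]+.192,hp[0]-.498)))
d,e=tri(t,(288.5,204.4),s,(303.6,185.8));print("disc",d.round(4),e)
f,e=tri(t,(287.1,199.3),s,(306,181.1));print("fin",f.round(4),e)
psi=8;R,n,x,rpy=grasp_rot(psi)
print("fin expected from disc",(d+n*.0255).round(4))
g=(f+d+n*.0255)/2
pos=g+n*.14;print(g,rpy,pos,manip.ik(pos,rpy))
manip.move_pose(pos,rpy)
w=cams.camera("wrist");np.save("w2.npy",w,allow_pickle=True);cv2.imwrite("pics/w2.png",w["pixels"])
print(proj(w,g),manip.get_obs()['time'])
E
```

```text
handle [ 0.559 -0.164  0.04 ] 24.56979630208877
disc [0.5447 0.2674 0.0678] 0.002759549208876345
fin [0.5578 0.2713 0.0793] 0.0012474793522093484
fin expected from disc [0.5574 0.2692 0.0899]
[0.55757233 0.27021199 0.08459263] [-150.    0.   98.] [0.6268911  0.2799541  0.20583619] [-37.50788553  53.32425863  31.04671838  57.25036841 -26.80467451
 105.20275881  -2.86234868]
[319.84234115 195.37897355] 4.8833
```

View pics/w2.png

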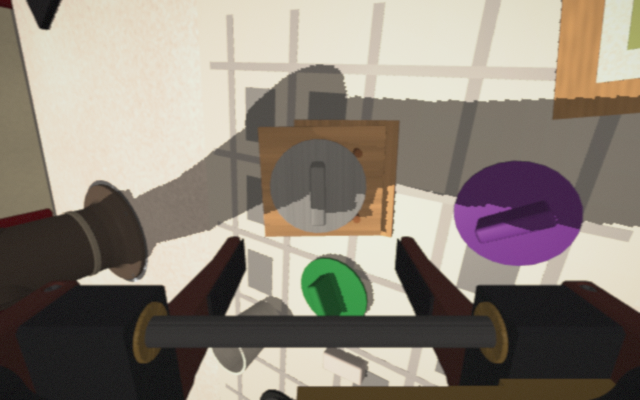

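The view shows the grey lid on the rest with its disc centre near (319,186), the fin vertical at (318,193), and the peg at (357,153). The heading of about 8° fits. I'll refine the disc centre from a mask and check the IK for the grasp.

Run:
```python
from h import *
w=np.load("w2.npy",allow_pickle=True).item();t=cams.camera("top");im=w["pixels"]
hsv=cv2.cvtColor(im,cv2.COLOR_BGR2HSV);m=((hsv[...,1]<45)&(hsv[...,2]<190)).astype('uint8')*255
k=np.zeros_like(m);cv2.circle(k,(319,186),56,255,-1);m&=k
m=cv2.morphologyEx(m,cv2.MORPH_OPEN,np.ones((5,5)))
c=max(cv2.findContours(m,0,1)[0],key=cv2.contourArea);h=cv2.convexHull(c);el=cv2.fitEllipse(h);print(el,cv2.contourArea(h),cv2.boundingRect(c))
R,n,x,rpy=grasp_rot(8)
u=el[0];o,d=ray(w,*u);D=w['fx']*.098/((el[1][0]+el[1][1])/2);zc=(np.array(w['view'])[2,:3]@d)
print("by size",(o+d*D).round(4));P,e=tri(w,u,t,(288.5,204.4));print("tri",P.round(4),e)
g=P+n*(.028-.005)
# fin long direction via bright fin mask edges
for off in (.14,.06,-.002):
  for f in (0,1):
    rr=rpy if not f else Ro.from_matrix(R@np.diag([-1,-1,1])).as_euler('xyz',degrees=True)
    print(off,f,rr.round(1),manip.ik(g+n*off,rr))
o=cv2.resize(im[115:245,245:405],(800,650))[:600]
cv2.ellipse(o,((5*(u[0]-245),5*(u[1]-115)),(5*el[1][0],5*el[1][1]),el[2]),(0,0,255),1)
for a in (-.028,.028):
  for b in (-.007,.007):
    q=5*(proj(w,P+n*.036+x*b+np.cross(n,x)*a)-[245,115]);cv2.circle(o,(int(q[0]),int(q[1])),3,(0,255,0),-1)
cv2.imwrite("pics/w2c.png",o)
```

```text
((317.810302734375, 185.50942993164062), (92.20008850097656, 94.6526107788086), 92.7320556640625) 6796.5 (271, 140, 94, 92)
by size [0.5397 0.2694 0.0579]
tri [0.5428 0.2697 0.062 ] 0.003092109030419323
0.14 0 [-150.    0.   98.] [-37.82714222  53.10948061  31.01783723  58.07073108 -26.77595001
 104.64247553  -2.85232953]
0.14 1 [150.   0. -82.] [-18.93167725  50.99547471 -12.30172662  55.81403838  -0.88413044
 102.10512844 158.87957986]
0.06 0 [-150.    0.   98.] [-40.57327889  52.2765212   30.36334272  69.88843071 -26.71753556
  94.4990307   -0.76567561]
0.06 1 [150.   0. -82.] [-17.47938858  50.11845174 -14.90349696  67.52694503   0.57396073
  91.50668546 157.84250548]
-0.002 0 [-150.    0.   98.] [-42.11146022  52.70318791  29.54594777  77.2962838  -27.42083555
  87.18690233   0.67620998]
-0.002 1 [150.   0. -82.] [-16.5818557   50.62259823 -16.57357588  74.88723515   1.72722313
  83.86618933 156.90758888]
```

View pics/w2c.png

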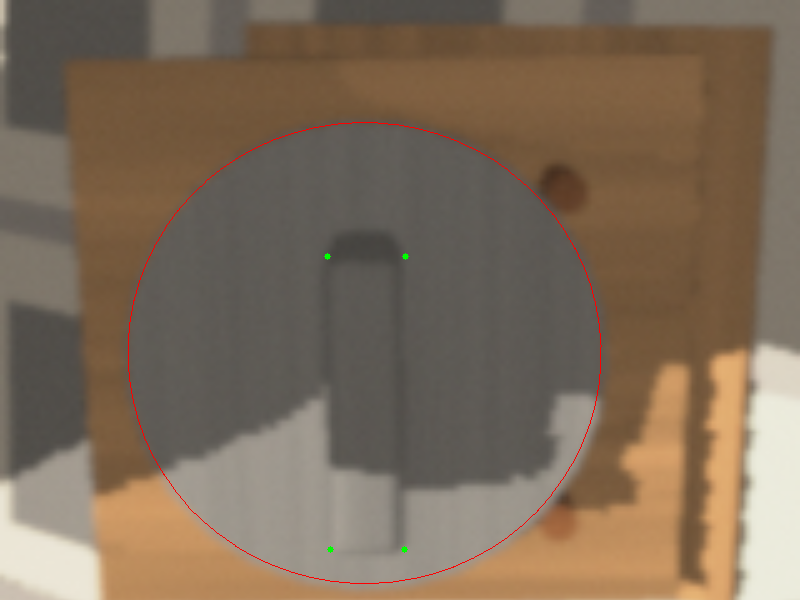

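The predicted fin corners fall on the fin within about 1 px, so the pose is good. I'll grasp now and lift along the normal.

Run:
```python
from h import *
R,n,x,rpy=grasp_rot(8);P=np.array([.5428,.2697,.062])
T=P+n*.033
manip.gripper_to(.55)
manip.line_to(T+n*.03,rpy,feed=.12)
print(manip.line_to(T,rpy,feed=.06,force_limit=8))
o=manip.get_obs();print((o['position']-T).round(4),o['ft_force'].round(2))
manip.gripper_to(0);o=manip.get_obs();print(o['opening'],o['ft_force'].round(2),o['position'])
manip.line_to(T+n*.07,rpy,feed=.1)
o=manip.get_obs();print(o['opening'],o['ft_force'].round(2),o['time'])
up=[180,0,98];q=T+n*.07+[0,0,.1]
print(q,manip.ik(q,up),[manip.ik([.498,-.192,z],[180,0,w]) for z,w in((.25,100),(.12,110),(.12,85),(.12,65))])
```

```text
False
[-0.      0.0001 -0.    ] [-0.12  0.11  0.49]
0.15499588483943919 [-3.01 -0.53  3.62] [0.55870892 0.27198567 0.09097074]
0.15304944213559687 [-0.32  0.64 -2.32] 8.85
[0.59379881 0.27686741 0.25120062] [-54.65828931  29.88447902  38.23758128  88.55565872 -19.38102154
  68.3229431   -4.91356238] [array([-20.87283234,  17.8188573 ,  46.35684939, 106.21553596,
       -14.51756574,  62.05329905,  40.99545525]), array([-10.7496505 ,  26.40426848,  34.72399097, 113.36955779,
       -20.5081629 ,  46.30659292,  55.56824107]), array([-14.58380191,  27.74046654,  40.15622135, 113.59119564,
       -24.17382017,  47.13841087,  34.14702296]), array([-17.60231787,  29.08162419,  44.60685883, 113.75844045,
       -27.33031912,  48.02501065,  17.22701401])]
```

Gripped (opening 0.153, about 13.5 mm; weight about 2.3 N). I'll go over the pot and check the lid in the hand.

Run:
```python
from h import *
manip.move_pose([.5938,.2769,.2512],[180,0,98])
manip.move_pose([.498,-.192,.22],[180,0,110])
w=cams.camera("wrist");o=manip.get_obs();print(o['time'],o['position'],o['tool_rot'],o['ft_force'].round(2),o['opening'])
np.save("w3.npy",w,allow_pickle=True);im=w["pixels"].copy()
C=o['position']-[0,0,.037-.005]   # disc top centre: grasp at lid z31 -> TCP at lid z 37
for a in range(0,360,15):
    q=proj(w,C+.049*np.array([np.cos(np.radians(a)),np.sin(np.radians(a)),0]));cv2.circle(im,(int(q[0]),int(q[1])),1,(0,0,255),-1)
cv2.imwrite("pics/w3.png",im)
s=cams.camera("side");cv2.imwrite("pics/s3.png",s["pixels"])
sc=cv2.resize(s["pixels"][190:330,310:450],(560,560),interpolation=2)
cv2.imwrite("pics/w3.png",np.hstack([cv2.resize(im[130:400,190:450],(240,250)),np.zeros((250,1,3),np.uint8)])if 0 else np.hstack([cv2.resize(im[110:400,200:440],(240*560//290,560)),sc])[:, :800] if 0 else cv2.resize(np.hstack([cv2.resize(im[110:400,200:440],(463,560)),sc]),(800,438)))
```

```text
11.2083 [ 0.49871921 -0.19103866  0.21978848] [-1.79980195e+02 -6.86786322e-03  1.10095069e+02] [-0.54 -0.34 -2.72] 0.15410130128450839
```

View pics/w3.png

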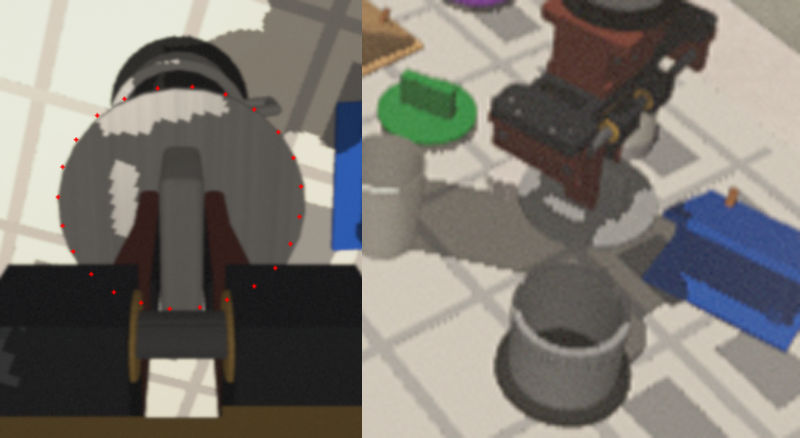

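In the hand, the projected disc circle lies on the seen outline within about 1 mm, and the lid hangs level above the pot. I'll set it on the rim with the key at about +20°.

Run:
```python
from h import *
up=[180,0,110]
manip.line_to([.4975,-.191,.14],up,feed=.1)
r=manip.line_to([.4975,-.191,.108],up,feed=.02,force_limit=5)
o=manip.get_obs();print(r,o['time'],o['position'].round(4),o['ft_force'].round(2),o['torque'].round(3),o['opening'])
```

```text
True 13.35 [ 0.4974 -0.1911  0.1154] [-2.19  1.61  8.06] [0.318 0.122 0.032] 0.1621846471700017
```

```bash
cat > turn.py <<'E'
from h import *
import sys
def probe(yaw,xy,z,feed=.02,fl=4):
    manip.line_to([*xy,z+.001],[180,0,yaw],feed=.03)
    r=manip.line_to([*xy,z-.012],[180,0,yaw],feed=feed,force_limit=fl)
    o=manip.get_obs();print(yaw,r,round(o['time'],2),o['position'].round(4),o['ft_force'].round(1),o['torque'].round(2),round(o['opening'],3));return o
E
python3 - <<'E'
from turn import *
z=.1154
for yaw in (106,102,98,94):
    o=probe(yaw,(.4975,-.191),z)
    if o['position'][2]<.111: break
E
```

```text
106 True 13.84 [ 0.4974 -0.191   0.1155] [-1.2  0.3  5.3] [0.18 0.   0.02] 0.161
102 True 14.32 [ 0.4973 -0.1909  0.1155] [-0.6  0.4  5.9] [ 0.07 -0.02  0.06] 0.159
98 True 14.81 [ 0.4973 -0.191   0.1155] [-1.1  0.4  5.5] [ 0.15 -0.02 -0.02] 0.157
94 True 15.3 [ 0.4973 -0.1909  0.1154] [-0.3  0.6  4.9] [ 0.15 -0.02  0.06] 0.157
```

Height is steady, so the key is riding the rim. Continuing to turn.

Run:
```python
from turn import *
for yaw in (91,88,85,82,79,76,73,70,67,64):
    o=probe(yaw,(.4975,-.191),.1155)
    if o['position'][2]<.1125: break
```

```text
91 True 15.8 [ 0.4973 -0.1909  0.1153] [-0.7  0.7  3.6] [ 0.02 -0.1   0.04] 0.159
88 True 16.53 [ 0.4975 -0.1913  0.1077] [-1.2  0.   5.8] [0.15 0.19 0.03] 0.158
```

It dropped 7.7 mm at key yaw ≈ -2°, matching the notch seen there. I'll press lightly, release, retreat straight up and look.

Run:
```python
from turn import *
r=manip.line_to([.4975,-.191,.104],[180,0,87],feed=.01,force_limit=5)
o=manip.get_obs();print(r,o['position'].round(4),o['ft_force'].round(1),o['torque'].round(2))
manip.line_to(o['position'],[180,0,87],feed=.02)
manip.gripper_to(.5);o=manip.get_obs();print(o['ft_force'].round(1),o['opening'])
manip.line_to([.4975,-.191,.16],[180,0,87],feed=.08)
# camera over the lid
manip.move_pose([.4919,-.14,.26],[180,0,87])
w=cams.camera("wrist");s=cams.camera("side");np.save("w4.npy",w,allow_pickle=True)
print(manip.get_obs()['time'],proj(w,[.4975,-.191,.08]))
q=proj(w,[.4975,-.191,.08]).astype(int);q=np.clip(q,60,[560,340])
a=cv2.resize(w["pixels"][q[1]-60:q[1]+60,q[0]-60:q[0]+60],(400,400),interpolation=2)
b=cv2.resize(s["pixels"][250:330,335:415],(400,400),interpolation=2);cv2.imwrite("pics/f.png",np.hstack([a,b]))
```

```text
True [ 0.4975 -0.1913  0.1077] [-1.6 -0.3  7.9] [0.15 0.32 0.09]
[0.2 0.8 0. ] 0.49892963674439855
19.075 [326.54639678 231.81176484]
```

View pics/f.png

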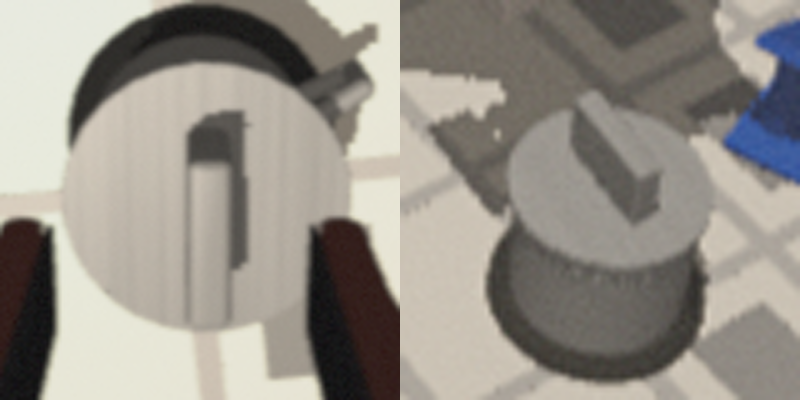

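The lid sits centred on the pot, with the fin across and the key side between the handle and -2°. As a last check I'll draw the circle a flat-home disc would give over the side view, and compare bystander positions before and after.

Run:
```python
from h import *
s=cams.camera("side");t=cams.camera("top");w=np.load("w4.npy",allow_pickle=True).item()
out=[]
for c,(x0,y0,k) in ((s,(335,245,5)),(w,(265,170,3.3))):
    n=int(400/k);o=cv2.resize(c["pixels"][y0:y0+n,x0:x0+n],(400,400),interpolation=2)
    for z,col in((.080,(0,0,255)),(.088,(255,0,0))):
        for a in np.radians(range(0,360,8)):
            q=(proj(c,[.4975+.049*np.cos(a),-.191+.049*np.sin(a),z])-[x0,y0]+.5)*400/n;cv2.circle(o,(int(q[0]),int(q[1])),1,col,-1)
    out.append(o)
cv2.imwrite("pics/f2.png",np.hstack(out))
a=cv2.imread("pics/side0.png");b=s["pixels"]
for n,(x,y,X,Y) in dict(bottle=(382,190,408,240),cup=(302,232,332,272),eraser=(348,235,373,254)).items():
    A,B=a[y:Y,x:X].astype('f4').mean(2),b[y:Y,x:X].astype('f4').mean(2);print(n,cv2.phaseCorrelate(A,B,cv2.createHanningWindow(A.shape[::-1],cv2.CV_32F)))
```

```text
bottle ((0.5354478892084167, 0.2579416387826683), 0.6494331190321181)
cup ((0.14721101484404464, 0.5697650289031344), 0.8722088566670815)
eraser ((0.6445740815735714, 0.5359004566991743), 1.0465971221923829)
```

View pics/f2.png

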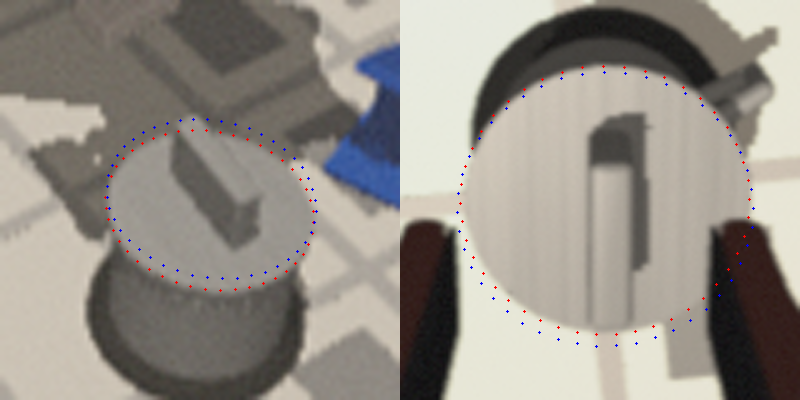

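The outline matches the flat-home circle (red, z = 80 mm) all round in both views and not the 8 mm raised one (blue). The bystanders haven't moved: shifts are 0.6 px or less, which is the phase-correlation offset. Handing in.

Run:
```python
from station import manip
o=manip.get_obs();print(o['time'],o['ft_force'].round(2),o['position'].round(3));manip.close_job()
```

```text
19.175 [ 0.94  0.29 -0.13] [ 0.491 -0.14   0.259]
the job is handed in; nothing more can be done
```

The lid is on the pot with its key in the notch and lies flat on the rim. I handed the job in at 19.2 s of the 56 s allowed, with the gripper clear of everything.

- **What I did:** I gripped the steel lid by its fin along the 30° slope and carried it level to the pot. I set it on the rim with the key at about +20° and turned it in 3–4° steps under light probing (4–5 N limit; wrist readings stayed at or below about 8 N up). At about -2° it dropped 7.7 mm of the nominal 8 mm. A light press moved it no further, so I released it and retreated straight up.
- **Last checks:** In both the side and wrist views the disc's outline matches a disc lying flat on the rim, not one raised by 8 mm. The bottle, cup and eraser show shifts of 0.6 px or less, which I take as noise.
- **What disagreed:**
  - The first rim contact came about 4.5 mm lower than I predicted, which I put down to error in the estimated grasp height.
  - The drop was 0.3 mm short of nominal, within the arm's give under load.

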